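Index the lens dial four clicks

ROBOT

A 6-joint arm with a two-finger parallel gripper is mounted at the origin on the work surface. World frame = base frame: x ahead of the robot, y to its left, z up, the work surface at z = 0. Lengths are in mm, angles in rad, forces in N, time in s.
With the tool pointing down it reaches from about 350 to 875 mm from the base axis. Payload 4.2 kg.
Tool frame: the origin (TCP) lies on the mounting face of the last link; the fingertips stand 173 mm ahead of it and the grasp point (between the pads) lies 155 mm ahead of it (tcp_to_grasp is the distance from the TCP to the grasp point, in mm); z points along the fingers, y is the direction in which the jaws open and shut (so a half turn about z gives the same grasp; the last joint's range is limited). The gripper opens to 85 mm and grips with 20 to 120 N. Pads are 22 mm wide; open, the fingers measure 114 mm over their backs; the gripper's body (76 mm by 85 mm) begins 54 mm behind the grasp point. The pads swing forward as they close: fully open they stand 13 mm farther back than shut.
Start: joints at [-0.9, 0.385, 0.008, 0, -1.194, -0.259], TCP at [250.175, -572.724, 404.712] pointing down, gripper open.
Joint ranges: [-3.14, 3.14], [-1.21, 2.06], [-1.07, 1.41], [-3.16, 2.05], [-2.99, -0.16], [-3.1, 3.1]. Speed limits (rad/s): [2.79, 2.79, 3.14, 3.14, 3.14, 3.14].

INTERFACE

Orientations are given as a unit quaternion [x, y, z, w].
In Python, from bench import * gives the robot as it stands. The module is installed in compiled form; this text tells all that it offers.
- The arm moves only by the tool apply_moves, never from a script. Its arguments are lists of equal length, an entry for each row: "fingers": the closure, from 0 (fully open) to 1 (shut); "dp": the shift along the world's x, y, z in cm, a list of three; "yaw": the turn about the world's z in degrees. A call has 1 to 10 rows; each row is the pose to reach, as a shift and turn from the pose measured when the call began; what a row does not reach only later rows make up. A row lasts 1/10 s, in which the tool goes at most 50 mm and 8.59 degrees, less where a joint would pass 70% of its speed; a pose out of reach is approached as far as the arm can. A call with a gripper value outside its range is refused whole. The fingers move at their own pace and stop on an object; the grip force is fixed at half the most. Time passes only in rows, so rows that repeat a pose let the fingers close. It gives the time, the measured TCP pose, the force and the opening at its end, in the units of the state.
- read_state(): the state, without advancing time (a new reading comes with each control period).
- get_image(name): name is "scene" or "top" or "wrist"; returns a dict with "color" (480x640x3 uint8, blue, green, red), "mtx" (3x3 intrinsics, pixels), "k1" (the pictures are not rectified: a ray, as slopes to the right and down, at radius r is drawn at 1 + k1 r^2 times it, then the intrinsics apply), "camera_from_world" (4x4, takes a point from world to camera coordinates); the wrist camera has in their place "tool_from_camera" (4x4, takes a point from camera to tool coordinates, whose origin is the TCP and whose axes are the flange's). Camera axes: x right, y down, z forward; pixel columns grow to the right and rows downward; lengths in mm; the calibration is good to about 2 mm. A picture is of the moment at which its call begins: read the wrist's pose just before it. There is no depth.
- job_done(): hands the job in, once; it reports no verdict.
The state is a dict: "clock": time; "joints": joint angles; "joint_vel": joint speeds; "joint_efforts": joint torques, N m; "position": TCP position; "ee_rot": TCP orientation; "contact_force": force on the tool from outside, world axes, zero at the start; "wrist_torque": the same for the moment, N m; "gripper_width": finger opening in mm.
Only numpy, scipy, OpenCV 4.12 (cv2) and the standard library are available. Lean on these libraries where they do the work, as an engineer would, in place of code of your own. Each camera call takes 0.05 s, during which the arm holds its last target. There are 200 camera calls.

TASK

Push the finger post of the lens fixture's click-stop dial round with a closed fingertip, clockwise as seen from above, until the dial has clicked exactly four times and rests in the fourth click stop, then take the hand clear. Push gently, do not pinch the post or touch the lens, never go past the fourth click, and leave the bottle, screwdriver and dish where they are.

Things in the scene. Friction and masses are not known exactly. Their poses are not given: they have to be found in the camera images.
- fixture: Lens-indexing fixture fixed to the bench: grey painted steel block 160 x 160 mm, 40 mm high, origin at the centre of its underside, z up. A small dark pointer (top at z = 53 mm) stands at the middle of its -x edge, outside the dial. The dial turns about the fixture's vertical centre line.
- dial_centre (a point): Centre of the dial's upper face, on the turning axis, 52 mm above the bench. The dial is a plain aluminium disc, 130 mm diameter, 10 mm thick, with 15 black graduation lines round its rim, one per click (24 degrees apart).
- dial (a joint): Dial angle in rad, positive CLOCKWISE seen from above. Click stops at whole multiples of 0.4189 rad (24 degrees); starts at rest in one of the stops 0 to 6. A spring plunger: about 4 N sideways at the post leaves a stop, resistance vanishes half-way (12 degrees) and the dial snaps on into the next stop; let go earlier it springs back. It does not coast past a stop; no end stop within reach.
- post: Finger post on the dial: upright dark steel pin, 14 mm diameter, 28 mm high, its axis 48 mm from the dial's axis. Origin at the centre of its foot, on the dial's upper face (52 mm above the bench; its top is at 80 mm). Turns with the dial. Should see less than 12 N.
- lens: Clear round lens, 44 mm diameter, on a rubber cup at the dial's centre; turns with the dial; origin at the cup's foot on the dial's upper face, lens top 10.5 mm above it. Not to be touched.
- spray: Loose bystander, leave it where it stands. Clear cleaner bottle with a white cap, 44 mm diameter, 120 mm high, origin at the centre of its underside.
- driver: Loose bystander, leave it where it stands. Screwdriver with black handle, lying, 130 mm long, about 25 mm thick; its own x axis runs along it.
- dish: Loose bystander, leave it where it stands. Black open dish of clear nose pads, 85 x 65 x 22 mm, origin at the centre of its underside.
Mind the look-alikes: they are no part of the job. Leave any green or red look-alike of the fixture alone.

How it is judged (in metres and radians):
On the way:
1. the fingers, pushing on the post, have driven the dial past its first click (contact force between the fingers and post above 0.3 N and distance of post from where it was at the start of the episode above 0.0229 m).
At the end, for the whole second after the job is handed in: The dial rests in the click stop four clicks (96 degrees, within a quarter of a click) clockwise of where it started (distance of post from where it was at the start of the episode between 0.0679 and 0.0746 m and value of joint dial above 1.466 rad and velocity of joint dial between -0.05 and 0.05 rad/s); the robot touches nothing.
It fails at once if the dial is turned past the fourth click (beyond 4.55 clicks from the start) (distance of post from where it was at the start of the episode above 0.0783 m).
It fails at once if the post is pinched or pushed hard (over 15 N) (contact force between the fingers and post above 15 N).
It fails at once if the lens is touched (over 0.5 N) (contact force between any of the fingers, the arm and lens above 0.5 N).
It fails at once if the bottle, screwdriver or dish is moved more than 15 mm or lifted (distance of any of spray, driver, dish from where it was at the start of the episode above 0.015 m).
It also fails if it takes over 64 s, if anything falls off the work surface, if the arm or the gripper's body presses on something with over 40 N, if the wrist force passes 120 N, or if a joint passes its speed limit or range.

## Working session

There is one attempt and no reset: what is moved stays moved. The work goes in short steps, Python scripts to look and compute and a tool call to move; the robot and the scene stay as the last step left them, time stands still between calls to the robot, and variables do not carry over. Pictures are saved under pics/ and viewed, about 8 in all and at most 12, crops included, and the job is handed in when it is done.

Besides the shell and the picture viewer there is one more tool, called as name(argument=value, ...) on one line, values as JSON. apply_moves: Moves the arm, as the interface text tells. Its arguments: {"type":"object","properties":{"fingers":{"type":"array","items":{"type":"number"}},"dp":{"type":"array","items":{"type":"array","items":{"type":"number"}}},"yaw":{"type":"array","items":{"type":"number"}}},"required":["fingers","dp","yaw"]}

```bash
mkdir -p pics; cat > h.py <<'E'
from bench import *
import numpy as np, cv2
def ray(im,u,v):
    K=im["mtx"];k=im["k1"]
    d=np.array([(u-K[0][2])/K[0][0],(v-K[1][2])/K[1][1]]);s=d.copy()
    for _ in range(20): s=d/(1+k*(s@s))
    return np.array([s[0],s[1],1])
def world(im,u,v,z):
    T=np.linalg.inv(np.array(im["camera_from_world"]));o=T[:3,3];r=T[:3,:3]@ray(im,u,v)
    return o+r*(z-o[2])/r[2]
def pix(im,p):
    T=np.array(im["camera_from_world"]);c=T[:3,:3]@np.array(p,float)+T[:3,3];s=c[:2]/c[2]
    s=s*(1+im["k1"]*(s@s));K=im["mtx"];return K[0][0]*s[0]+K[0][2],K[1][1]*s[1]+K[1][2]
E
python3 - <<'E'
from h import *
print(read_state())
for n in("top","scene"):
    i=get_image(n);cv2.imwrite(f"pics/{n}0.png",i["color"]);print(n,i["mtx"],i["k1"],i["camera_from_world"])
E
```

```text
{'clock': 0.0, 'joints': array([-9.00403796e-01,  3.85566918e-01,  6.60055245e-03, -4.87645075e-04,
       -1.19396399e+00, -2.58601416e-01]), 'joint_vel': array([-0.00049611,  0.00158489, -0.00030531, -0.0011009 , -0.00048729,
       -0.000767  ]), 'joint_efforts': array([-4.16671719e-04, -3.92289126e+01,  1.88400364e+01,  4.18623850e+00,
       -4.66349928e-03,  5.30431166e-08]), 'position': array([ 250.10736166, -572.5508855 ,  403.60669101]), 'ee_rot': array([-2.04355698e-01,  9.78896092e-01,  1.05548014e-03, -2.75385843e-04]), 'contact_force': array([-0.68402152,  0.26836221,  0.4921133 ]), 'wrist_torque': array([-0.01408229, -0.01002233,  0.00763956]), 'gripper_width': 85.43663551632422}
top [[571.06861807   0.         324.52877764]
 [  0.         571.06861807 230.32884657]
 [  0.           0.           1.        ]] -0.06726644480059957 [[-1.44105916e-02 -9.99894040e-01  2.06022719e-03  6.51593370e+01]
 [-9.93371933e-01  1.40815417e-02 -1.14078538e-01  5.46780224e+02]
 [ 1.14037439e-01 -3.69051110e-03 -9.93469598e-01  1.14897832e+03]
 [ 0.00000000e+00  0.00000000e+00  0.00000000e+00  1.00000000e+00]]
scene [[466.92867393   0.         323.63247136]
 [  0.         466.92867393 244.15099879]
 [  0.           0.           1.        ]] -0.11002539062602505 [[-4.51691765e-01  8.92108183e-01  1.08415093e-02  1.87179478e+02]
 [ 5.23420058e-01  2.74819398e-01 -8.06539361e-01 -2.36513761e+02]
 [-7.22499821e-01 -3.58632525e-01 -5.91080976e-01  1.40606970e+03]
 [ 0.00000000e+00  0.00000000e+00  0.00000000e+00  1.00000000e+00]]
```

View pics/top0.png

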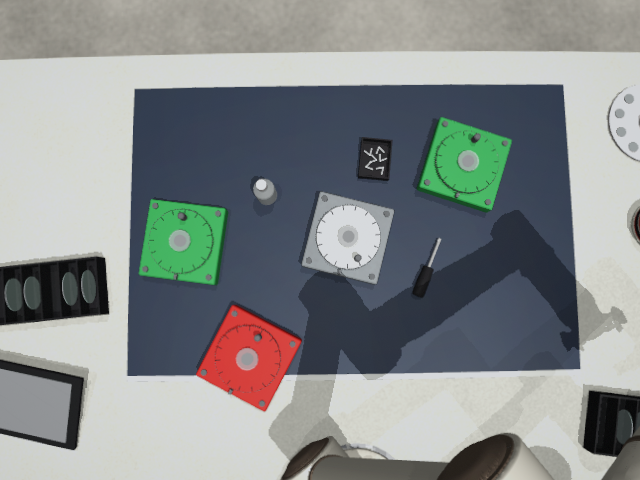

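View pics/scene0.png

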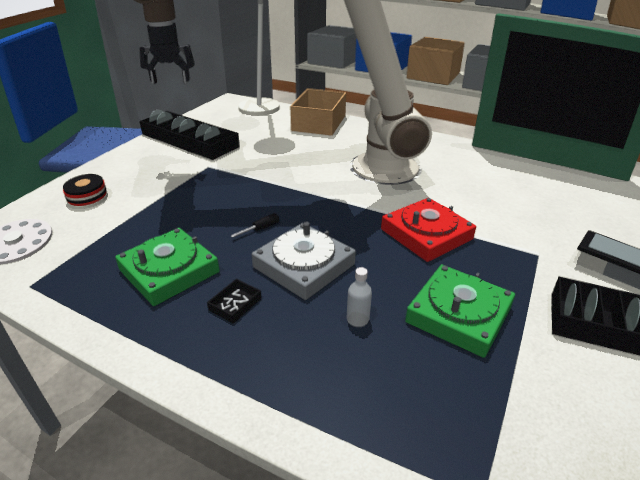

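The fixture candidates in the top view are grey (348,237), green (182,241), green (466,163) and red (249,357). The grey block with the aluminium dial fits the description. The bottle is at (264,190), the dish at (375,158) and the driver at (427,268). I'll confirm with a crop.

```bash
python3 - <<'E'
from h import *
i=get_image("top");c=i["color"][182:292,290:410];cv2.imwrite("pics/crop0.png",cv2.resize(c,None,fx=5,fy=5,interpolation=cv2.INTER_CUBIC))
for n,(u,v),z in[("centre",(348,236),62),("postfoot",(357,260),52),("posttop",(357,258),80),("pointer",(339,272),53),("spray",(264,185),120),("dish",(375,158),22),("drvA",(419,295),12),("drvB",(439,238),12)]:
    print(n,world(i,u,v,z).round(1))
for u,v in[(319,191),(394,210),(377,284),(301,266)]:print(world(i,u,v,40).round(1))
E
```

```text
centre [532.   10.4  62. ]
postfoot [484.   -7.3  52. ]
posttop [486.3  -5.7  80. ]
pointer [460.3  29.5  53. ]
spray [627.2 173.2 120. ]
dish [701.3 -51.8  22. ]
drvA [ 411.7 -137.2   12. ]
drvB [ 530.2 -183.3   12. ]
[628.7  67.6  40. ]
[586.8 -86.5  40. ]
[435.4 -47.7  40. ]
[474.2 106.4  40. ]
```

View pics/crop0.png

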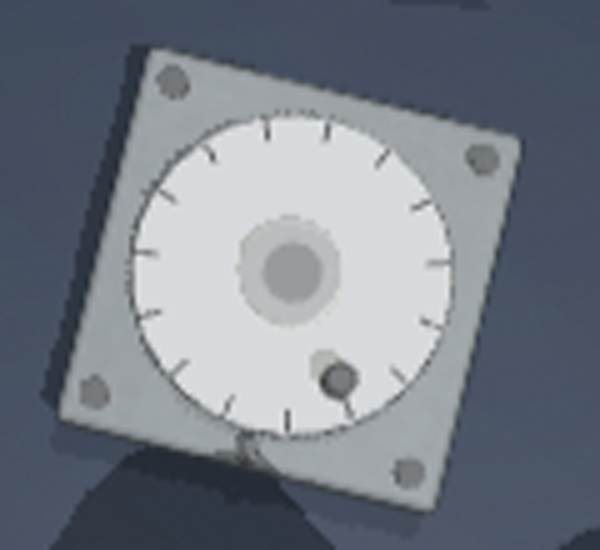

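The enlarged crop confirms the grey fixture. The post top is at crop (342,378), right of the pointer at crop (245,450), so a clockwise push moves it leftwards and round toward +y. The block corners give a dial centre of about (531,10). The post sits at about 202° with a measured radius of about 47 mm against 48 given. I'll push with the side of the closed fingers, turning with the dial.

apply_moves(fingers=[1,1,1,1,1,1,1,1,1,1], dp=[[24.9,53.5,-8],[24.9,53.5,-8],[24.9,53.5,-8],[24.9,53.5,-8],[24.9,53.5,-8],[24.9,53.5,-8],[24.9,53.5,-8],[24.9,53.5,-8],[24.9,53.5,-8],[24.9,53.5,-8]], yaw=[88,88,88,88,88,88,88,88,88,88])

```text
clock: 1.15
position: [459.4, -121.6, 336.7]
ee_rot: [0.819, -0.574, -0.0, 0.001]
contact_force: [0.5, -0.9, 0.8]
gripper_width: -0.0
```

apply_moves(fingers=[1,1,1,1,1,1], dp=[[3.9,8.4,-7.4],[3.9,8.4,-7.4],[3.9,8.4,-7.4],[3.9,8.4,-7.4],[3.9,8.4,-7.4],[3.9,8.4,-7.4]], yaw=[2,2,2,2,2,2])

```text
clock: 1.75
position: [498.3, -38.5, 263.7]
ee_rot: [0.828, -0.56, 0.0, 0.0]
contact_force: [-1.2, -0.9, 1.1]
gripper_width: -0.3
```

```bash
python3 - <<'E'
from h import *
s=read_state();i=get_image("wrist");j=get_image("scene")
print(s["position"],s["ee_rot"],s["contact_force"])
T=np.array(i["tool_from_camera"]);print(T.round(3))
from scipy.spatial.transform import Rotation as R
W=np.eye(4);W[:3,:3]=R.from_quat(s["ee_rot"]).as_matrix();W[:3,3]=s["position"]
i["camera_from_world"]=np.linalg.inv(W@T)
for p in[(531.3,10,52),(486.8,-8,80),(486.8,-8,52),(498.8,-37.7,90)]:print(p,pix(i,p),pix(j,p))
a=i["color"];b=cv2.resize(j["color"][190:310,230:370],(560,480),interpolation=cv2.INTER_CUBIC)
cv2.imwrite("pics/w1.png",a);cv2.imwrite("pics/s1.png",b)
E
```

```text
[498.31116059 -38.54833855 263.71634579] [ 8.28201781e-01 -5.60429933e-01  3.00784582e-04  9.93231722e-05] [-1.21526353 -0.94618901  1.11880398]
[[ 0.0000e+00 -9.6400e-01 -2.6500e-01  6.6522e+01]
 [ 1.0000e+00  0.0000e+00 -1.0000e-03 -1.1120e+00]
 [ 1.0000e-03 -2.6500e-01  9.6400e-01  3.1652e+01]
 [ 0.0000e+00  0.0000e+00  0.0000e+00  1.0000e+00]]
(531.3, 10, 52) (np.float64(235.74772087453613), np.float64(324.5401117338977)) (np.float64(303.1615939675026), np.float64(245.27920773589508))
(486.8, -8, 80) (np.float64(321.3451458246072), np.float64(352.96859291254384)) (np.float64(305.6211792690989), np.float64(221.7674115506583))
(486.8, -8, 52) (np.float64(321.23033967329957), np.float64(324.4484358826943)) (np.float64(305.7702281469461), np.float64(232.39441662756784))
(498.8, -37.7, 90) (np.float64(321.2468530844609), np.float64(301.43616226531987)) (np.float64(290.81024509349874), np.float64(217.07885362034395))
```

View pics/w1.png

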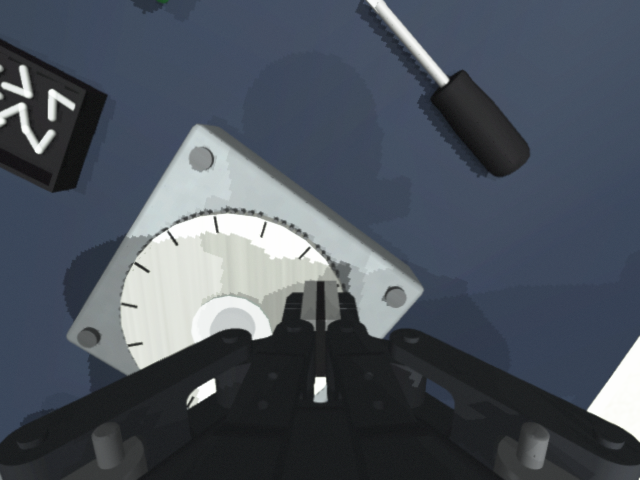

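View pics/s1.png

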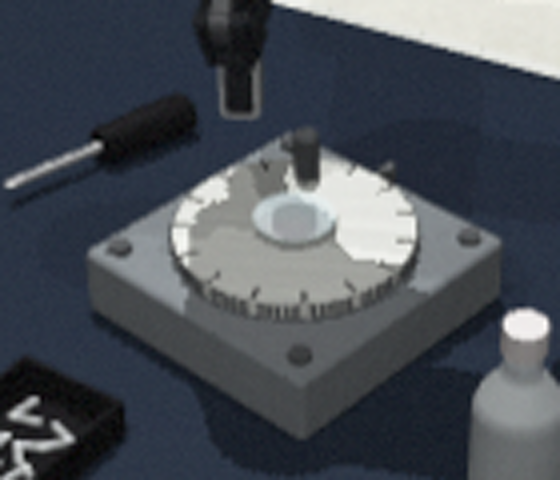

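The wrist view shows closed fingers above the rim with the lens at (232,320), clear of them. In the scene crop the post top is at (305,134) and the fingertip at (239,110), both within 2 px of prediction. I'll descend behind the post, then follow an arc.

apply_moves(fingers=[1,1,1,1], dp=[[0,0,-1.5],[0,0,-2.9],[0,0,-2.9],[0,0,-2.9]], yaw=[0,0,0,0])

```text
clock: 2.25
position: [498.3, -39.2, 235.5]
ee_rot: [0.828, -0.561, 0.001, -0.0]
contact_force: [0.5, -0.1, 0.2]
gripper_width: 0.2
```

```bash
cat > arc.py <<'E'
import sys
from h import *
from scipy.spatial.transform import Rotation as R
C=np.array([531.3,10]);s=read_state();p=s["position"]
m=R.from_quat(s["ee_rot"]).as_matrix();psi=np.degrees(np.arctan2(m[1,0],m[0,0]))%360
print(p.round(1),psi.round(1),s["contact_force"].round(1),s["clock"])
u=lambda d:np.array([np.cos(np.radians(d)),np.sin(np.radians(d))])
rel=[];y=[]
for a in np.linspace(float(sys.argv[1]),float(sys.argv[2]),int(sys.argv[3])):
    t=202-a;F=C+48*u(t)+18*u(t+90)
    rel.append([round((F[0]-p[0])/10,2),round((F[1]-p[1])/10,2),round((234.5-p[2])/10,2)]);y.append(round(t+90-psi,1))
print(rel);print(y)
E
python3 arc.py -7.5 15 10
```

```text
[498.3 -39.2 235.5] 291.8 [ 0.5 -0.1  0.2] 2.25
[[np.float64(0.01), np.float64(0.99), np.float64(-0.1)], [np.float64(-0.16), np.float64(1.14), np.float64(-0.1)], [np.float64(-0.32), np.float64(1.29), np.float64(-0.1)], [np.float64(-0.48), np.float64(1.45), np.float64(-0.1)], [np.float64(-0.62), np.float64(1.62), np.float64(-0.1)], [np.float64(-0.76), np.float64(1.8), np.float64(-0.1)], [np.float64(-0.9), np.float64(1.98), np.float64(-0.1)], [np.float64(-1.02), np.float64(2.16), np.float64(-0.1)], [np.float64(-1.14), np.float64(2.35), np.float64(-0.1)], [np.float64(-1.24), np.float64(2.55), np.float64(-0.1)]]
[np.float64(7.7), np.float64(5.2), np.float64(2.7), np.float64(0.2), np.float64(-2.3), np.float64(-4.8), np.float64(-7.3), np.float64(-9.8), np.float64(-12.3), np.float64(-14.8)]
```

apply_moves(fingers=[1,1,1,1,1,1,1,1,1,1], dp=[[0,0.4,-0.1],[0,0.7,-0.1],[0,1.0,-0.1],[-0.15,1.15,-0.1],[-0.3,1.3,-0.1],[-0.5,1.45,-0.1],[-0.6,1.6,-0.1],[-0.75,1.8,-0.1],[-0.9,2.0,-0.1],[-1.0,2.15,-0.1]], yaw=[4,4,4,4,2,0,-2,-5,-7,-10])

```text
clock: 3.25
position: [488.1, -18.0, 234.7]
ee_rot: [0.775, -0.632, 0.001, 0.0]
contact_force: [-0.4, -3.3, 0.2]
gripper_width: 0.1
```

```bash
python3 arc.py 11 32 10
```

```text
[488.1 -18.  234.7] 281.6 [-0.4 -3.3  0.2] 3.25
[[np.float64(-0.05), np.float64(0.11), np.float64(-0.02)], [np.float64(-0.15), np.float64(0.29), np.float64(-0.02)], [np.float64(-0.25), np.float64(0.48), np.float64(-0.02)], [np.float64(-0.34), np.float64(0.67), np.float64(-0.02)], [np.float64(-0.42), np.float64(0.86), np.float64(-0.02)], [np.float64(-0.5), np.float64(1.05), np.float64(-0.02)], [np.float64(-0.56), np.float64(1.25), np.float64(-0.02)], [np.float64(-0.62), np.float64(1.45), np.float64(-0.02)], [np.float64(-0.67), np.float64(1.65), np.float64(-0.02)], [np.float64(-0.72), np.float64(1.86), np.float64(-0.02)]]
[np.float64(-0.6), np.float64(-3.0), np.float64(-5.3), np.float64(-7.6), np.float64(-10.0), np.float64(-12.3), np.float64(-14.6), np.float64(-17.0), np.float64(-19.3), np.float64(-21.6)]
```

Contact is about 3.3 N, against the push as expected.

apply_moves(fingers=[1,1,1,1,1,1,1,1,1,1], dp=[[-0.05,0.1,0],[-0.15,0.3,0],[-0.25,0.5,0],[-0.35,0.65,0],[-0.4,0.85,0],[-0.5,1.05,0],[-0.55,1.25,0],[-0.6,1.45,0],[-0.65,1.65,0],[-0.7,1.85,0]], yaw=[-1,-3,-5,-8,-10,-12,-15,-17,-19,-22])

```text
clock: 4.25
position: [481.0, 0.2, 234.8]
ee_rot: [-0.64, 0.769, -0.001, -0.001]
contact_force: [-0.2, -3.0, -0.5]
gripper_width: -0.3
```

```bash
python3 - <<'E'
from h import *
j=get_image("scene");cv2.imwrite("pics/s2.png",cv2.resize(j["color"][190:310,230:370],(560,480),interpolation=cv2.INTER_CUBIC))
E
python3 arc.py 34 56.5 10
```

```text
[481.    0.5 234.8] 259.4 [ 0.3 -2.   0.3] 4.3
[[np.float64(-0.04), np.float64(0.19), np.float64(-0.03)], [np.float64(-0.07), np.float64(0.41), np.float64(-0.03)], [np.float64(-0.08), np.float64(0.63), np.float64(-0.03)], [np.float64(-0.09), np.float64(0.85), np.float64(-0.03)], [np.float64(-0.09), np.float64(1.08), np.float64(-0.03)], [np.float64(-0.08), np.float64(1.3), np.float64(-0.03)], [np.float64(-0.06), np.float64(1.52), np.float64(-0.03)], [np.float64(-0.03), np.float64(1.75), np.float64(-0.03)], [np.float64(0.01), np.float64(1.97), np.float64(-0.03)], [np.float64(0.06), np.float64(2.18), np.float64(-0.03)]]
[np.float64(-1.4), np.float64(-3.9), np.float64(-6.4), np.float64(-8.9), np.float64(-11.4), np.float64(-13.9), np.float64(-16.4), np.float64(-18.9), np.float64(-21.4), np.float64(-23.9)]
```

View pics/s2.png

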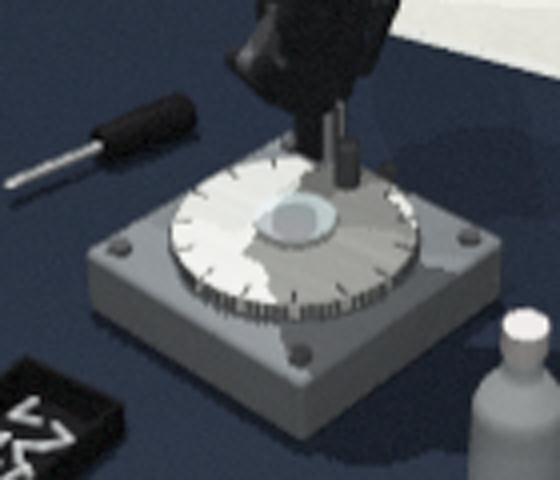

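The post top has moved to crop (347,145), with the finger directly behind it and clear of the lens. I'll continue.

apply_moves(fingers=[1,1,1,1,1,1,1,1,1,1], dp=[[-0.05,0.2,0],[-0.05,0.4,0],[-0.1,0.65,0],[-0.1,0.85,0],[-0.1,1.1,0],[-0.1,1.3,0],[-0.05,1.5,0],[-0.05,1.75,0],[0,1.95,0],[0.05,2.2,0]], yaw=[-1,-4,-6,-9,-11,-14,-16,-19,-21,-24])

```text
clock: 5.3
position: [481.1, 22.1, 234.8]
ee_rot: [-0.464, 0.886, -0.001, -0.002]
contact_force: [-0.4, -4.1, 1.0]
gripper_width: -0.2
```

```bash
python3 arc.py 58 80 10
```

```text
[481.1  22.1 234.8] 235.3 [-0.4 -4.1  1. ] 5.3
[[np.float64(0.08), np.float64(0.15), np.float64(-0.03)], [np.float64(0.14), np.float64(0.36), np.float64(-0.03)], [np.float64(0.21), np.float64(0.57), np.float64(-0.03)], [np.float64(0.29), np.float64(0.77), np.float64(-0.03)], [np.float64(0.38), np.float64(0.97), np.float64(-0.03)], [np.float64(0.48), np.float64(1.17), np.float64(-0.03)], [np.float64(0.59), np.float64(1.36), np.float64(-0.03)], [np.float64(0.7), np.float64(1.54), np.float64(-0.03)], [np.float64(0.82), np.float64(1.73), np.float64(-0.03)], [np.float64(0.95), np.float64(1.9), np.float64(-0.03)]]
[np.float64(-1.3), np.float64(-3.8), np.float64(-6.2), np.float64(-8.7), np.float64(-11.1), np.float64(-13.6), np.float64(-16.0), np.float64(-18.4), np.float64(-20.9), np.float64(-23.3)]
```

apply_moves(fingers=[1,1,1,1,1,1,1,1,1,1], dp=[[0.1,0.15,0],[0.15,0.35,0],[0.2,0.55,0],[0.3,0.75,0],[0.4,0.95,0],[0.5,1.15,0],[0.6,1.35,0],[0.7,1.55,0],[0.8,1.75,0],[0.95,1.9,0]], yaw=[-1,-4,-6,-9,-11,-14,-16,-18,-21,-23])

```text
clock: 6.3
position: [489.1, 40.5, 234.4]
ee_rot: [-0.278, 0.961, -0.001, -0.005]
contact_force: [-3.9, -2.2, 3.3]
gripper_width: -0.0
```

```bash
python3 - <<'E'
from h import *
j=get_image("scene");cv2.imwrite("pics/s3.png",cv2.resize(j["color"][190:310,230:370],(560,480),interpolation=cv2.INTER_CUBIC))
for a in(72,80,84,96):
    t=np.radians(202-a);u,v=pix(j,(531.3+48*np.cos(t),10+48*np.sin(t),80));print(a,(u-230)*4,(v-190)*4)
E
python3 arc.py 80 88 5
```

```text
72 381.6223051498723 166.6213353257624
80 383.6997466747823 173.8503209491762
84 384.0783853645785 177.5323400525399
96 382.51414493174934 188.636839270147
[489.6  40.9 234.4] 212.2 [-2.3 -0.2  1.5] 6.35
[[np.float64(0.1), np.float64(0.02), np.float64(0.01)], [np.float64(0.22), np.float64(0.17), np.float64(0.01)], [np.float64(0.33), np.float64(0.3), np.float64(0.01)], [np.float64(0.45), np.float64(0.43), np.float64(0.01)], [np.float64(0.58), np.float64(0.56), np.float64(0.01)]]
[np.float64(-0.2), np.float64(-2.2), np.float64(-4.2), np.float64(-6.2), np.float64(-8.2)]
```

View pics/s3.png

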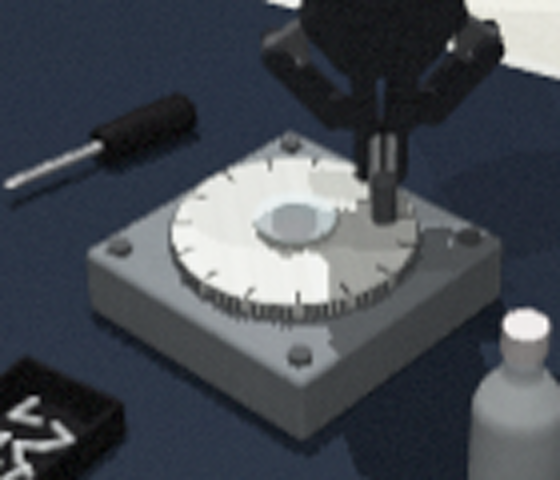

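The post top is at crop (384,177), which is about 80–84° of turn. That is just before the fourth snap at 84°, so a small further push is needed.

apply_moves(fingers=[1,1,1,1,1,1,1], dp=[[0.1,0.05,0],[0.2,0.15,0],[0.3,0.25,0],[0.4,0.35,0],[0.45,0.45,0],[0.5,0.5,0],[0.5,0.5,0]], yaw=[0,-2,-4,-6,-7,-7,-7])

```text
clock: 7.05
position: [495.1, 46.3, 234.6]
ee_rot: [-0.219, 0.976, -0.0, -0.003]
contact_force: [-0.1, 0.4, 0.0]
gripper_width: -0.2
```

```bash
python3 - <<'E'
from h import *
j=get_image("scene");cv2.imwrite("pics/s4.png",cv2.resize(j["color"][190:310,230:370],(560,480),interpolation=cv2.INTER_CUBIC))
E
python3 arc.py 88 92 3
```

```text
[495.   46.2 234.7] 205.3 [ 0.2  0.7 -0.1] 7.1
[[np.float64(0.03), np.float64(0.03), np.float64(-0.02)], [np.float64(0.16), np.float64(0.16), np.float64(-0.02)], [np.float64(0.29), np.float64(0.27), np.float64(-0.02)]]
[np.float64(-1.3), np.float64(-3.3), np.float64(-5.3)]
```

View pics/s4.png

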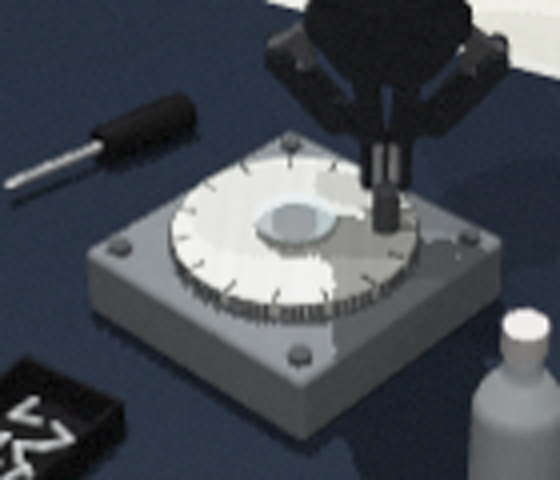

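The post has snapped ahead to crop (385,189), with 188.6 predicted for 96°, and the force has dropped to zero. I'll back off along the arc, then go up and away.

apply_moves(fingers=[1,1,1,1,1,1,1,1,1,1], dp=[[-0.8,-0.4,0],[-1.6,-0.8,0],[-2,-1,2],[-2,-1,6],[-2,-1,10],[-2,-5,12],[-2,-10,12],[-2,-15,12],[-2,-18,12],[-2,-18,12]], yaw=[0,0,0,0,0,0,0,0,0,0])

```text
clock: 8.1
position: [473.8, -136.7, 354.5]
ee_rot: [-0.216, 0.976, -0.0, -0.003]
contact_force: [0.7, -0.7, 0.3]
gripper_width: -0.2
```

```bash
python3 - <<'E'
from h import *
print(read_state()["contact_force"])
i=get_image("top");cv2.imwrite("pics/crop5.png",cv2.resize(i["color"][132:302,240:450],None,fx=3.5,fy=3.5,interpolation=cv2.INTER_CUBIC))
for a in(72,96,120):
    t=np.radians(202-a);u,v=pix(i,(531.3+48*np.cos(t),10+48*np.sin(t),80));print(a,(u-240)*3.5,(v-132)*3.5)
E
```

```text
[ 0.74418308 -0.70315577  0.2791221 ]
72 315.98394200818484 417.2217919280308
96 298.90417704006916 386.32348404571434
120 295.9298652435748 351.30974860512976
```

View pics/crop5.png

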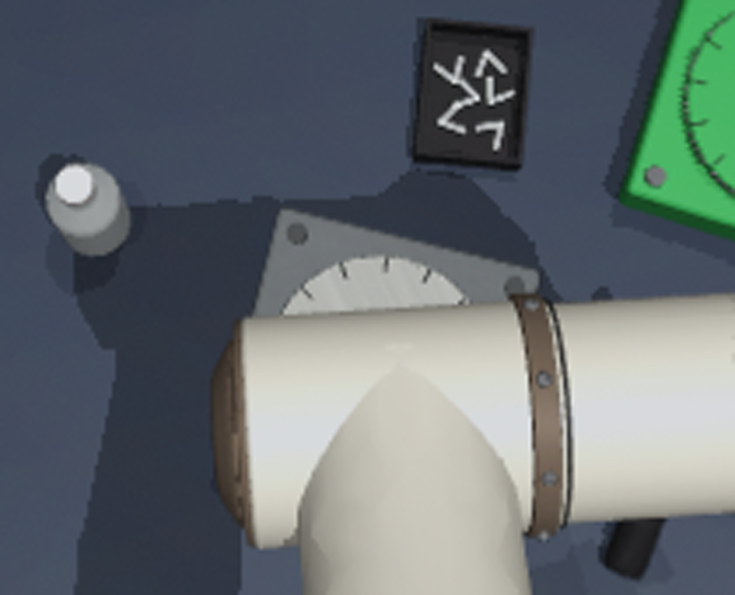

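The arm hides the dial from the top camera. I'll move farther off and look again.

apply_moves(fingers=[1,1,1,1,1,1,1,1,1,1], dp=[[-10,-36,3],[-10,-36,3],[-10,-36,3],[-10,-36,3],[-10,-36,3],[-10,-36,3],[-10,-36,3],[-10,-36,3],[-10,-36,3],[-10,-36,3]], yaw=[0,0,0,0,0,0,0,0,0,0])

```text
clock: 9.15
position: [374.0, -494.8, 383.9]
ee_rot: [-0.217, 0.976, 0.0, -0.003]
contact_force: [-0.1, 0.2, -0.1]
gripper_width: -0.1
```

```bash
python3 - <<'E'
from h import *
i=get_image("top");cv2.imwrite("pics/crop6.png",cv2.resize(i["color"][132:302,240:450],None,fx=3.5,fy=3.5,interpolation=cv2.INTER_CUBIC))
E
```

```text
(no output)
```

View pics/crop6.png

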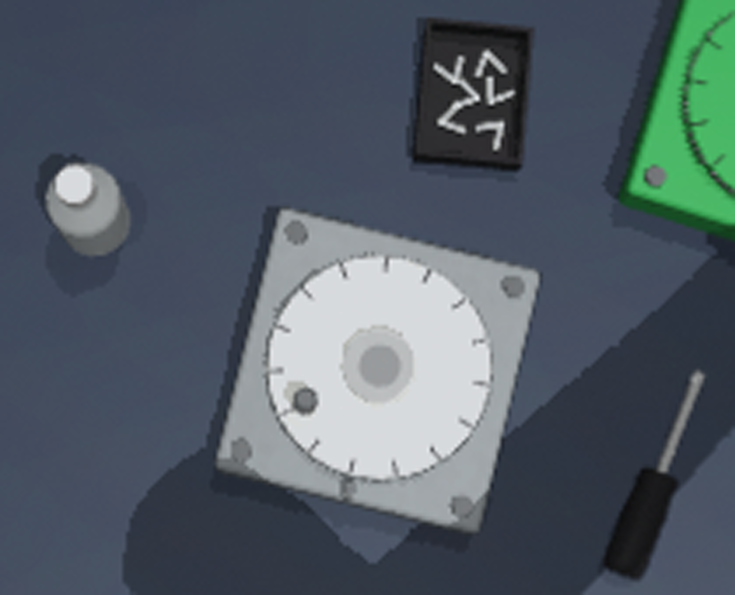

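```bash
python3 - <<'E'
from h import *
i=get_image("top");C=np.array([531.3,10]);P=[]
for f,(ox,oy,w,h) in{"top0":(345,245,25,25),"now":(314,234,25,25)}.items():
    im=i["color"] if f=="now" else cv2.imread("pics/top0.png")
    g=cv2.cvtColor(im,cv2.COLOR_BGR2GRAY)[oy:oy+h,ox:ox+w]
    m=(g<140).astype(np.uint8);n,l,st,ce=cv2.connectedComponentsWithStats(m)
    for k in range(1,n):
        if 15<st[k,4]<150:
            u,v=ce[k]+[ox,oy];p=world(i,u,v,72)[:2];d=p-C
            print(f,st[k],(u.round(1),v.round(1)),p.round(1),np.hypot(*d).round(1),np.degrees(np.arctan2(d[1],d[0])).round(1)%360)
            P.append(p)
print([np.linalg.norm(a-b).round(1) for a in P for b in P])
E
```

```text
top0 [ 9  9  7  8 42] (np.float64(357.1), np.float64(257.6)) [487.5  -6.4] 46.7 200.5
now [ 9  9  8  7 41] (np.float64(326.6), np.float64(246.0)) [511.5  53.9] 48.1 114.3
[np.float64(0.0), np.float64(64.8), np.float64(64.8), np.float64(0.0)]
```

Measured turn is only about 86°. The graduation lines agree: the pointer lay midway between lines at the start and now lies on one, so the dial is 3.5 clicks round and hung at the halfway crest. It needs a small further push from behind, to about 95°, well short of 109°.

apply_moves(fingers=[1,1,1,1,1,1,1,1,1,1], dp=[[9.9,53.1,-2],[9.9,53.1,-2],[9.9,53.1,-2],[9.9,53.1,-2],[9.9,53.1,-2],[9.9,53.1,-2],[9.9,53.1,-2],[9.9,53.1,-2],[9.9,53.1,-2],[9.9,53.1,-2]], yaw=[0,0,0,0,0,0,0,0,0,0])

```text
clock: 10.25
position: [464.8, -1.1, 366.4]
ee_rot: [-0.219, 0.976, 0.0, -0.003]
contact_force: [1.6, -1.4, 0.5]
gripper_width: 0.4
```

```bash
python3 arc.py 78 95 6; python3 - <<'E'
from h import *
j=get_image("scene");cv2.imwrite("pics/s7.png",cv2.resize(j["color"][190:310,230:370],(560,480),interpolation=cv2.INTER_CUBIC))
E
```

```text
[464.8  -1.1 366.4] 205.3 [ 1.6 -1.4  0.5] 10.25
[[np.float64(2.48), np.float64(4.08), np.float64(-13.19)], [np.float64(2.66), np.float64(4.33), np.float64(-13.19)], [np.float64(2.86), np.float64(4.56), np.float64(-13.19)], [np.float64(3.07), np.float64(4.78), np.float64(-13.19)], [np.float64(3.29), np.float64(4.98), np.float64(-13.19)], [np.float64(3.53), np.float64(5.17), np.float64(-13.19)]]
[np.float64(8.7), np.float64(5.3), np.float64(1.9), np.float64(-1.5), np.float64(-4.9), np.float64(-8.3)]
```

View pics/s7.png

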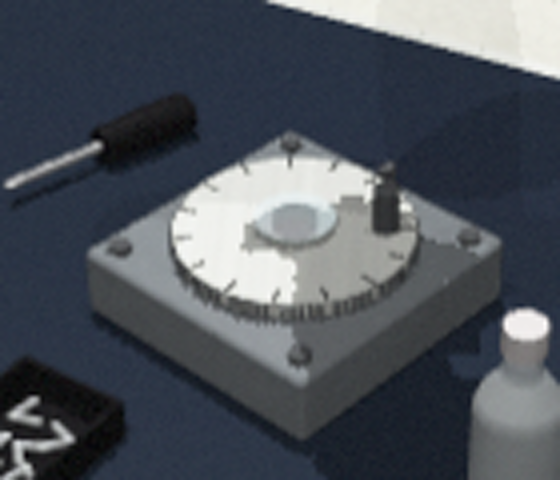

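The post has not moved since the last push (385,~187), so it is at rest on the crest. I'll lower the hand behind it and push to 95°.

apply_moves(fingers=[1,1,1,1,1,1,1,1], dp=[[0.9,3.7,0],[0.9,3.7,-4],[0.9,3.7,-8],[0.9,3.7,-12],[0.9,3.7,-13.2],[1.5,4.0,-13.2],[2.2,4.3,-13.2],[2.5,4.4,-13.2]], yaw=[0,0,0,0,0,0,0,0])

```text
clock: 11.1
position: [492.8, 49.0, 235.9]
ee_rot: [-0.223, 0.975, 0.001, 0.001]
contact_force: [0.5, 0.6, 0.5]
gripper_width: -0.0
```

```bash
python3 arc.py 85 95 6
```

```text
[492.8  49.  235.9] 205.7 [0.5 0.6 0.5] 11.1
[[np.float64(0.06), np.float64(-0.44), np.float64(-0.14)], [np.float64(0.19), np.float64(-0.31), np.float64(-0.14)], [np.float64(0.31), np.float64(-0.19), np.float64(-0.14)], [np.float64(0.45), np.float64(-0.07), np.float64(-0.14)], [np.float64(0.58), np.float64(0.05), np.float64(-0.14)], [np.float64(0.72), np.float64(0.16), np.float64(-0.14)]]
[np.float64(1.3), np.float64(-0.7), np.float64(-2.7), np.float64(-4.7), np.float64(-6.7), np.float64(-8.7)]
```

apply_moves(fingers=[1,1,1,1,1,1,1,1], dp=[[0.05,-0.2,-0.1],[0.1,-0.3,-0.1],[0.2,-0.3,-0.1],[0.3,-0.2,-0.1],[0.45,-0.1,-0.1],[0.55,0.05,-0.1],[0.7,0.15,-0.1],[0.7,0.15,-0.1]], yaw=[0,0,-1,-3,-5,-7,-8,-8])

```text
clock: 11.9
position: [500.0, 50.5, 235.1]
ee_rot: [-0.154, 0.988, 0.001, 0.001]
contact_force: [-0.1, -0.7, -0.1]
gripper_width: 0.0
```

```bash
python3 arc.py 95 99 3; python3 - <<'E'
from h import *
j=get_image("scene");cv2.imwrite("pics/s8.png",cv2.resize(j["color"][190:310,230:370],(560,480),interpolation=cv2.INTER_CUBIC))
E
```

```text
[500.   50.5 235.1] 197.7 [-0.1 -0.7 -0.1] 11.9
[[np.float64(0.01), np.float64(0.02), np.float64(-0.06)], [np.float64(0.15), np.float64(0.12), np.float64(-0.06)], [np.float64(0.3), np.float64(0.22), np.float64(-0.06)]]
[np.float64(-0.7), np.float64(-2.7), np.float64(-4.7)]
```

View pics/s8.png

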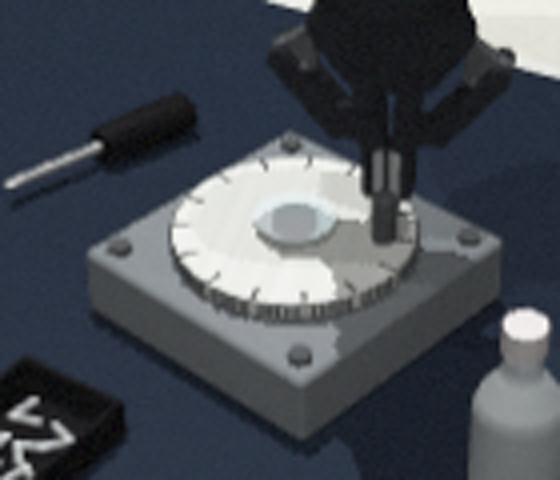

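The post has moved on to about crop (385,197), and the contact force is near zero. I'll retract and measure numerically, since the 12 views are used.

apply_moves(fingers=[1,1,1,1,1,1,1,1,1,1], dp=[[-0.9,-0.3,0],[-1.8,-0.6,0],[-2.4,-0.9,2],[-2.4,-0.9,6],[-2.4,-1,10],[-3,-5,13],[-4,-10,13],[-5,-15,13],[-6,-20,13],[-7,-25,13]], yaw=[0,0,0,0,0,0,0,0,0,0])

```text
clock: 12.95
position: [428.8, -196.9, 365.2]
ee_rot: [-0.155, 0.988, 0.001, 0.001]
contact_force: [2.0, -1.3, -0.4]
gripper_width: 0.0
```

apply_moves(fingers=[1,1,1,1,1,1,1,1,1,1], dp=[[-7,-30,2],[-7,-30,2],[-7,-30,2],[-7,-30,2],[-7,-30,2],[-7,-30,2],[-7,-30,2],[-7,-30,2],[-7,-30,2],[-7,-30,2]], yaw=[0,0,0,0,0,0,0,0,0,0])

```text
clock: 13.95
position: [359.1, -495.3, 385.3]
ee_rot: [-0.155, 0.988, 0.001, 0.001]
contact_force: [0.3, -0.5, -0.5]
gripper_width: 0.2
```

```bash
cat > chk.py <<'E'
from h import *
i=get_image("top");cv2.imwrite("pics/chk.png",i["color"]);C=np.array([531.3,10]);P=[]
def comps(im,box,zz):
    ox,oy,w,h=box;g=cv2.cvtColor(im,cv2.COLOR_BGR2GRAY)[oy:oy+h,ox:ox+w]
    n,l,st,ce=cv2.connectedComponentsWithStats((g<140).astype(np.uint8))
    for k in range(1,n):
        u,v=ce[k]+[ox,oy];p=world(i,u,v,zz)[:2];d=p-C;r=np.hypot(*d)
        if 15<st[k,4]<150 and 38<r<56: print(st[k],(u.round(1),v.round(1)),p.round(1),r.round(1),(np.degrees(np.arctan2(d[1],d[0]))%360).round(1));P.append(p)
comps(cv2.imread("pics/top0.png"),(345,245,25,25),72)
comps(i["color"],(311,205,32,60),72)
print([np.linalg.norm(b-P[0]).round(1) for b in P])
# image shift of dial rotation: unwrap the rim of both pictures about the axis, correlate line pattern
def rim(im):
    g=cv2.cvtColor(im,cv2.COLOR_BGR2GRAY).astype(np.float32);th=np.arange(0,360,.5)
    xy=np.array([[pix(i,(C[0]+r*np.cos(np.radians(t)),C[1]+r*np.sin(np.radians(t)),52)) for t in th] for r in(59,60,61,62)],np.float32)
    p=cv2.remap(g,xy[...,0],xy[...,1],cv2.INTER_LINEAR).mean(0);z=np.sum((p-p.mean())*np.exp(-1j*np.radians(th)*15));return np.degrees(np.angle(z))/15,abs(z)
for f in("pics/top0.png","pics/crop_full.png","pics/chk.png"):
    im=cv2.imread(f)
    if im is not None: print(f,"line phase mod 24:",rim(im))
for n,(x,y,w,h) in{"bottle":(250,172,35,40),"dish":(355,134,40,50),"driver":(410,232,35,70)}.items():
    a=cv2.imread("pics/top0.png")[y:y+h,x:x+w].astype(float);b=i["color"][y:y+h,x:x+w].astype(float);print(n,abs(a-b).mean().round(1))
E
python3 chk.py
```

```text
[ 9  9  7  8 42] (np.float64(357.1), np.float64(257.6)) [487.5  -6.4] 46.7 200.5
[10 34  8  7 44] (np.float64(324.9), np.float64(242.1)) [519.3  57.1] 48.6 104.3
[np.float64(0.0), np.float64(70.9)]
pics/top0.png line phase mod 24: (np.float64(2.964711026944507), np.float64(5215.329218079263))
pics/chk.png line phase mod 24: (np.float64(2.938832255829767), np.float64(5050.145635987085))
bottle 0.4
dish 0.5
driver 24.7[ WARN:0@2.940] global loadsave.cpp:275 findDecoder imread_('pics/crop_full.png'): can't open/read file: check file path/integrity
```

The post displacement is 70.9 mm, a turn of 96.2°. The graduation-line phase matches the start to 0.03°, so the dial is seated in a stop. The driver difference of 24.7 looks like the arm's shadow, because in crop6 the driver's ends lay where they started. Handing in.

```bash
python3 -c "
from bench import *
print(job_done())"
```

```text
the job is handed in; nothing more can be done
None
```

I turned the grey fixture's dial four clicks clockwise with the closed fingers, then took the hand clear and handed the job in at about 14 s. `job_done()` gave no verdict.

**Final position:** the last picture puts the post 70.9 mm from its start, within the required 67.9–74.6 mm. That is a turn of 96.2°. The graduation lines sit at the same phase as at the start to within 0.03°, so the dial is seated in a stop.

**One check failed on the way:** after the first push I judged the fourth click done, but a check with the hand clear showed the dial hung at about 86°, near the halfway crest. I went back and pushed on to about 95°, and the dial settled in the stop.

**Forces:** the force readings, taken at the end of each move, stayed around 5.5 N or less. I saw no sign of contact with the lens.

**Bystanders:** the bottle and dish match their starting pictures. The driver's patch differed in brightness in the last picture, which I put down to the arm's shadow. An earlier crop showed its ends where they began, and the hand never went low near it. I had no views left to check it again at the end.

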